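Refit the speed knob of the spool winder

ROBOT

A 6-joint arm with a two-finger parallel gripper is mounted at the origin on a cart in front of the work surface, level with it; the furniture and walls round the work are solid. World frame = base frame: x ahead of the robot, y to its left, z up, the work surface at z = 0. Lengths are in m, angles in degrees, forces in N, time in s.
With the tool pointing down it reaches from about 0.275 to 0.775 m from the base axis. Payload 14.6 kg.
Tool frame: the origin (TCP) lies on the centre line of the jaws, within the pads' length; the fingertips stand 25 mm ahead of it and the grasp point (between the pads) lies 6 mm ahead of it; z points along the fingers, y is the line along which they close (so a half turn about z gives the same grasp; the last joint's range is limited). The gripper opens to 85 mm and grips with 20 to 120 N. Pads are 22 mm wide; open, the fingers measure 114 mm over their backs; the gripper's body (76 mm by 85 mm) begins 54 mm behind the grasp point. The pads swing forward as they close: fully open they stand 13 mm farther back than shut.
Start: joints at [-79.945, 15.075, -2.767, 72.158, 0, 81.102], TCP at [0.171, -0.497, 0.256] pointing down, gripper open.
Joint ranges: [-151.79, 151.79], [-50.71, 97.33], [-67.44, 78.34], [-121.81, 120.89], [-77.56, 73.72], [-180, 180]. Speed limits (degrees/s): [108.29, 108.29, 147.25, 159.86, 180, 180].

INTERFACE

Orientations are given as [roll, pitch, yaw] about the fixed x, y, z axes, in that order (R = Rz(yaw) Ry(pitch) Rx(roll)).
In Python, from workcell import telemetry, optics, order gives the robot as it stands.
- The arm moves only by the shell command python3 -m handwheel 'ROWS' [OPENING]. ROWS is JSON, a list that holds one entry, the list of rows, each a list of 6 numbers: the shift along the world's x, y, z in m, then the turn, a rotation vector about the world's x, y, z in degrees. In form: [[[x, y, z, rx, ry, rz], ...]]. A call has 1 to 10 rows; each row shifts and turns the commanded pose from where the row before left it; what a row does not reach is not made up. A row lasts 1/12 s, in which the tool goes at most 41.7 mm and 7.16 degrees, less where a joint would pass 70% of its speed; a pose out of reach is approached as far as the arm can. A call with a gripper value outside its range is refused whole. OPENING is the closure, from 0 (fully open) to 1 (shut), set as the call begins (- or left out, the last holds). The fingers move at their own pace and stop on an object; the grip force is fixed at half the most. Time passes only in rows, so rows that do not move let the fingers close. It gives the time, the measured TCP pose, the force, the opening and the grip force at its end, in the units of the state.
- telemetry.state(): the state, without advancing time (a new reading comes with each control period).
- optics.get_image(name): name is "scene" or "side" or "wrist"; returns a dict with "pixels" (420x560x3 uint8, blue, green, red), "camera_matrix" (3x3 intrinsics, pixels), "pose" (4x4, takes a point from camera to world coordinates). Camera axes: x right, y down, z forward; pixel columns grow to the right and rows downward; lengths in m; the calibration is good to about 2 mm. A picture is of the moment at which its call begins. There is no depth.
- order.job_done(): hands the job in; it is judged then, once.
The state is a dict: "time": time; "joints": joint angles; "joint_vel": joint speeds; "effort": joint torques, N m; "tcp_pos": TCP position; "tool_rot": TCP orientation; "wrist_force": force on the tool from outside, world axes, zero at the start; "moment": the same for the moment, N m; "opening": finger opening in m; "gripper_force": force on a finger pad.
Only numpy, scipy, OpenCV 4.12 (cv2) and the standard library are available. Lean on these libraries where they do the work, as an engineer would, in place of code of your own. Each camera call takes 0.05 s, during which the arm holds its last target. There are 200 camera calls.

TASK

The speed knob has come off the spool winder. Line its D-shaped bore up with the flat of the shaft on the sloping panel, push it straight on until it snaps fully home, then turn it so that its nose points at the single long mark at the top of the dial, and let go. Leave the other things on the worktop where they are.

Things in the scene. Friction and masses are not known exactly. Their poses are not given: they have to be found in the camera images.
- knob: Loose black speed knob, 0.12 kg, upright on the worktop, bore down. Hollow skirt 64 mm across, 24 mm high; above it a bar grip along x, from -27 mm to a pointed nose at +32.5 mm with a white line on top. Origin: centre of the underside, on the bore's axis; z up, x to the nose. D-bore 21.6 mm across, 20 mm deep, its flat on the nose side, 4.2 mm from the axis; lips in it snap over spring balls.
- knob_grip (a point): Point on the knob's axis, 46 mm above its underside, inside the bar grip; axes as the knob. The bar is 18 mm wide (y) and stands 24 to 50 mm above the underside; its sides are flat and parallel from x = -18 to +19 mm: pinch it here across y.
- winder: Spool winder, fixed: white wedge housing 220 mm deep (x), 200 mm wide (y). Front edge 50 mm high; behind it a flat panel slopes up at 35 degrees to a 162 mm high top, 60 mm deep, with a 62 mm spool on a spindle. Origin: centre of its footprint on the worktop; x to its back, z up. The D-shaft stands square out of the panel's middle, 30 mm in front of the origin, 106 mm up.
- shaft_seat (a point): On the shaft's axis, on top of its collar (steel disc 36 mm across, 3 mm proud of the panel); turns with the shaft. With the knob fully home, the knob's origin lies here and both frames agree. z out along the shaft (35 degrees from vertical, leaning to the winder's front), x to the shaft's flat (shown by a short black line on the collar).
- shaft_end (a point): Centre of the D-shaft's free end, 19.5 mm above shaft_seat; same axes. Steel, 20 mm across, flat 3.5 mm from the axis: 0.8 mm clearance in the bore, 0.1 rad play either way; last 2.5 mm taper 1 mm all round. Two spring balls 9 mm above the seat stand 3 mm out of its sides (at y = +-13 mm): the knob meets them 10 mm short of home and snaps over about 5 mm short, at a push of 5 to 15 N.
- long_mark (a point): Middle of the single long, broad black mark on the panel: 20 mm long, 5 mm broad, 46 to 66 mm up the slope from the shaft's axis; ten shorter, thinner ticks lie on the same arc. z out of the panel, x up the slope, along the mark: a fitted knob whose x is parallel to this x points at the mark.
- dial_shaft (a joint): Angle of the shaft (rad): 0 when its flat, and so a fitted knob's nose, points up the slope at the long mark; positive counter-clockwise as seen looking at the panel. Starts at 0.45 to 1.25 (left of the mark), end stops at -1.5 and 1.5; stays where it is left (friction about 0.1 N m).
- spool_green: Bystander: wooden spool of green thread, 36 mm across, 50 mm high; origin at the centre of its underside.
- spool_cream: Bystander: wooden spool of cream thread, 36 mm across, 50 mm high; origin at the centre of its underside.
- marker: Bystander: a marker pen, 135 mm long, lying on the worktop; origin under its middle.
- masking_tape: Bystander: roll of masking tape, 100 mm across, 25 mm high, lying flat; origin at the centre of its underside.
- scissors: Bystander: scissors, 199 x 87 mm, lying flat; origin under its middle.
Not all that is in view belongs to the job. What is shaped like the knob but pink is not meant.

How it is judged (in metres and radians):
On the way, in this order (a step that is already met when the one before it is completed fails the run):
1. the knob is fully home on the shaft, snapped behind its catches, with its bore's flat on the shaft's flat (x of knob in the frame of shaft_seat between -0.0025 and 0.0025 m and y of knob in the frame of shaft_seat between -0.0025 and 0.0025 m and z of knob in the frame of shaft_seat between -0.002 and 0.002 m and angle between the z axis of knob and the z axis of shaft_seat, either way round below 0.08 rad and angle between the x axis of knob and the x axis of shaft_seat, either way round below 0.2 rad), for 0.2 s.
2. the knob's nose points at the long mark (all of step 1 and angle between the x axis of knob and the x axis of long_mark, either way round below 0.15 rad and value of joint dial_shaft between -0.35 and 0.35 rad), for 0.2 s.
At the end, for the whole second after the job is handed in: The knob is fully home on the shaft (within 2 mm along it, 2.5 mm across; axes within 0.08 rad, flats within 0.2 rad), its nose points at the long mark within 0.15 rad (shaft within 0.35 rad of 0), and it is released and at rest (all of step 2 and linear speed of knob below 0.02 m/s and angular speed of knob below 0.1 rad/s); the robot touches nothing.
It fails at once if one of the bystanders is pushed away (more than 30 mm) (distance of any of spool_green, spool_cream, marker, masking_tape, scissors from where it was at the start of the episode above 0.03 m).
It also fails if it takes over 42 s, if anything falls off the work surface, if the arm or the gripper's body presses on something with over 40 N, if the wrist force passes 120 N, or if a joint passes its speed limit or range.

## Working session

There is one attempt and no reset: what is moved stays moved. The work goes in short steps, Python scripts to look and compute and a shell command to move; the robot and the scene stay as the last step left them, time stands still between calls to the robot, and variables do not carry over. Pictures are saved under pics/ and viewed, at most 10 in all, crops included, and the job is handed in when it is done.

```bash
mkdir -p pics; ls
python3 - <<'E'
from workcell import telemetry, optics
import cv2, numpy as np
print(telemetry.state())
for n in ["scene","side"]:
    d=optics.get_image(n); cv2.imwrite(f"pics/{n}0.png",d["pixels"]); np.savez(f"{n}0.npz",**d); print(n,d["camera_matrix"].tolist(),d["pose"].round(3).tolist())
E
```

```text
pics
{'time': 0.0, 'joints': array([-7.99444918e+01,  1.51001317e+01, -2.80428822e+00,  7.21577619e+01,
       -5.67854325e-04,  8.11031350e+01]), 'joint_vel': array([-0.02412634, -0.04328414,  0.061283  , -0.07588066,  0.03332878,
       -0.07130707]), 'effort': array([-3.92461443e-03, -6.37613440e+01,  3.84567082e+01,  1.34922587e-02,
       -2.90948874e-04, -1.36388095e-06]), 'tcp_pos': array([ 0.17046976, -0.49629261,  0.25580998]), 'tool_rot': array([-1.79938479e+02, -9.05578893e-03,  1.89523687e+01]), 'wrist_force': array([-0.62686615,  0.18988905, -0.60996044]), 'moment': array([0.00253333, 0.02738387, 0.0157737 ]), 'gripper_force': 0.0, 'opening': 0.08546033855107599}
scene [[429.21414689649305, 0.0, 279.6123418515628], [0.0, 429.21414689649305, 205.55983756380888], [0.0, 0.0, 1.0]] [[-0.863, -0.342, 0.371, 0.111], [-0.504, 0.554, -0.662, 0.779], [0.021, -0.759, -0.651, 0.877], [0.0, 0.0, 0.0, 1.0]]
side [[391.21267818572784, 0.0, 278.46070939866064], [0.0, 391.21267818572784, 211.825800018627], [0.0, 0.0, 1.0]] [[0.897, -0.256, 0.36, 0.103], [-0.442, -0.526, 0.727, -0.878], [0.003, -0.811, -0.585, 0.819], [0.0, 0.0, 0.0, 1.0]]
```

View pics/scene0.png

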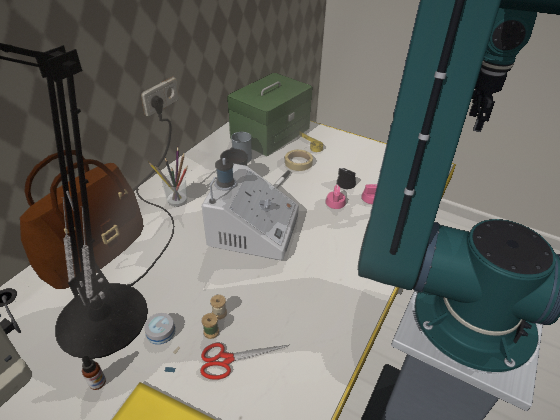

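View pics/side0.png

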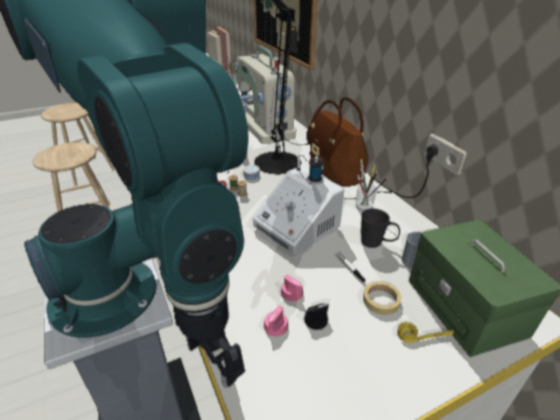

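Scene view: the black knob candidate is at (346,177), the pink look-alikes at (337,198) and (371,193), and the winder dial at about (262,207). In the side view the black knob is at (317,315), the pinks at (291,287) and (276,320), the black mug at (375,228) and the dial at about (292,207). My choice is the black one at (346,177) / (317,315), which I'll check in a crop.

```bash
cat > h.py <<'E'
import numpy as np, cv2
from workcell import telemetry, optics
def grab(n,f=None):
    d=optics.get_image(n)
    if f: np.savez(f+".npz",**d)
    return d
def load(f): return dict(np.load(f+".npz"))
def ray(d,uv):
    K,T=d["camera_matrix"],d["pose"]; v=T[:3,:3]@np.linalg.solve(K,[*uv,1.]); return T[:3,3],v/np.linalg.norm(v)
def onplane(d,uv,p0,n=(0,0,1)):
    o,v=ray(d,uv); return o+v*(np.dot(np.subtract(p0,o),n)/np.dot(v,n))
def tri(*obs):
    A=np.zeros((3,3));b=np.zeros(3)
    for d,uv in obs:
        o,v=ray(d,uv);P=np.eye(3)-np.outer(v,v);A+=P;b+=P@o
    p=np.linalg.solve(A,b)
    res=[np.linalg.norm(np.cross(ray(d,uv)[1],p-ray(d,uv)[0])) for d,uv in obs]
    return p,res
def proj(d,p):
    T=np.linalg.inv(d["pose"]);c=T[:3,:3]@p+T[:3,3];u=d["camera_matrix"]@c;return u[:2]/u[2]
def crop(d,x,y,w,h,s): return cv2.resize(d["pixels"][y:y+h,x:x+w],None,fx=s,fy=s,interpolation=cv2.INTER_CUBIC)
E
python3 - <<'E'
from h import *
s=load("scene0");e=load("side0")
print("knob",tri((s,(346,177)),(e,(317,315))),"pink",tri((s,(337,198)),(e,(291,287))),tri((s,(371,193)),(e,(276,320))),"dial",tri((s,(263,207)),(e,(293,207))))
w=grab("wrist","w0");print(w["pose"].round(3).tolist(),w["camera_matrix"].tolist())
a=np.hstack([crop(s,195,160,130,100,3),crop(s,320,160,70,100,3)])
b=np.hstack([crop(e,245,165,110,100,3),crop(e,265,265,80,100,3)])
b=np.pad(b,((0,0),(0,a.shape[1]-b.shape[1]),(0,0)))
cv2.imwrite("pics/c1.png",np.vstack([a,b])[:600,:800])
E
```

```text
knob (array([ 0.48358581, -0.33407736,  0.02080845]), [np.float64(2.8966583419116383e-05), np.float64(2.8966583418996707e-05)]) pink (array([ 0.46640155, -0.21954641,  0.0200563 ]), [np.float64(0.002496815139741253), np.float64(0.002496815139741297)]) (array([ 0.38254333, -0.30082465,  0.01864059]), [np.float64(0.0007533567712298346), np.float64(0.0007533567712297456)]) dial (array([0.59426226, 0.01602696, 0.0995982 ]), [np.float64(0.004014236928855197), np.float64(0.0040142369288551525)])
[[0.323, -0.9, -0.291, 0.245], [-0.946, -0.308, -0.1, -0.469], [0.0, 0.308, -0.951, 0.374], [0.0, 0.0, 0.0, 1.0]] [[302.6777386224272, 0.0, 276.5240792476043], [0.0, 302.6777386224272, 207.70597928913995], [0.0, 0.0, 1.0]]
```

View pics/c1.png

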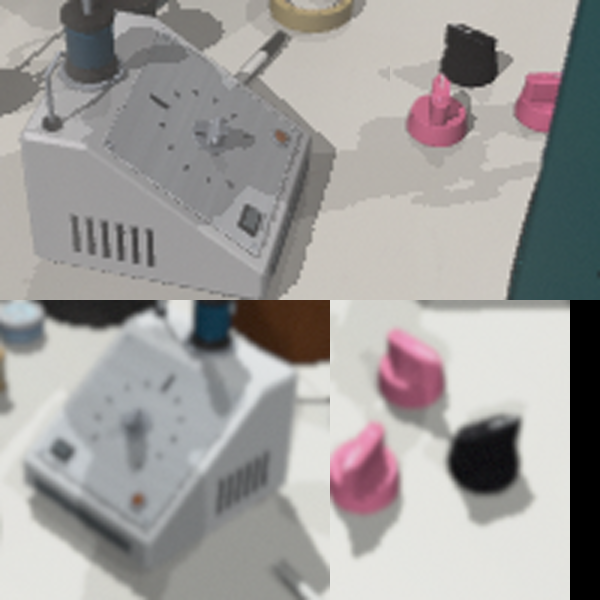

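The crop confirms the choice: the black knob at (346,177), with its bar grip and white-lined nose, is the one with the right colour. The other two are pink. The dial's long mark is at scene (248,193) and the shaft near (265,204). I'll move the wrist camera over the knob.

```bash
python3 -m handwheel '[[[0.031,0.0165,0,0,0,0],[0.031,0.0165,0,0,0,0],[0.031,0.0165,0,0,0,0],[0.031,0.0165,0,0,0,0],[0.031,0.0165,0,0,0,0],[0.031,0.0165,0,0,0,0],[0.031,0.0165,0,0,0,0],[0.031,0.0165,0,0,0,0],[0.031,0.0165,0,0,0,0],[0.031,0.0165,0,0,0,0]]]' 0
python3 - <<'E'
from h import *
w=grab("wrist","w1");s=grab("scene","s1");e=grab("side","e1")
print(telemetry.state()["tcp_pos"], w["pose"][:3,3])
cv2.imwrite("pics/w1.png",w["pixels"])
# black mask of knob
for d,n,c in ((w,"w",proj(w,[.484,-.334,.02])),(s,"s",(346,177)),(e,"e",(317,315))):
    m=(d["pixels"].max(2)<70).astype(np.uint8)
    k,l,st,ce=cv2.connectedComponentsWithStats(m)
    for i in range(1,k):
        if st[i,4]>60 and np.hypot(*(ce[i]-c))<40: print(n,st[i],ce[i])
E
```

```text
time: 0.98
tcp_pos: [0.4819, -0.3303, 0.2562]
tool_rot: [-180.0, 0.0, 19.0]
wrist_force: [0.0, 0.1, 0.8]
opening: 0.0849
gripper_force: 0.0
[ 0.48203643 -0.33022156  0.25568422] [ 0.55632168 -0.30337485  0.37428461]
w [ 252  151   51   53 2001] [276.64617691 176.23788106]
s [337 169  19  20 284] [346.22535211 179.17957746]
e [305 306  23  24 444] [316.26126126 317.33558559]
```

View pics/w1.png

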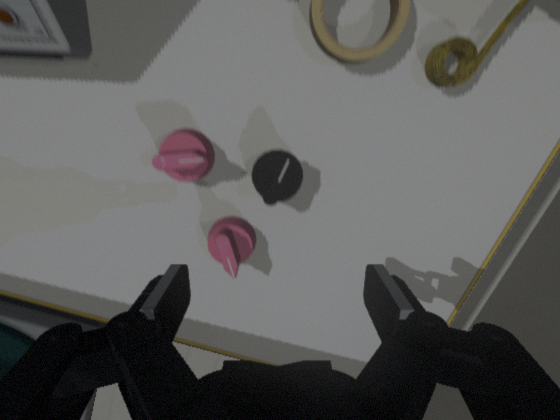

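Run:
```python
from h import *
w=load("w1");s=load("s1");e=load("e1")
f=lambda im:np.clip(im.astype(float)*2.5,0,255).astype(np.uint8)
a=crop(w,240,140,75,75,7.99)[:590,:590]; b=np.vstack([crop(s,330,160,32,32,6),crop(e,300,298,32,32,6)])
b=np.pad(b,((0,590-b.shape[0]),(0,0),(0,0)))
a=np.pad(a,((0,590-a.shape[0]),(0,590-a.shape[1]),(0,0)))
cv2.imwrite("pics/c2.png",f(np.hstack([a,b])))
```

```text
(no output)
```

View pics/c2.png

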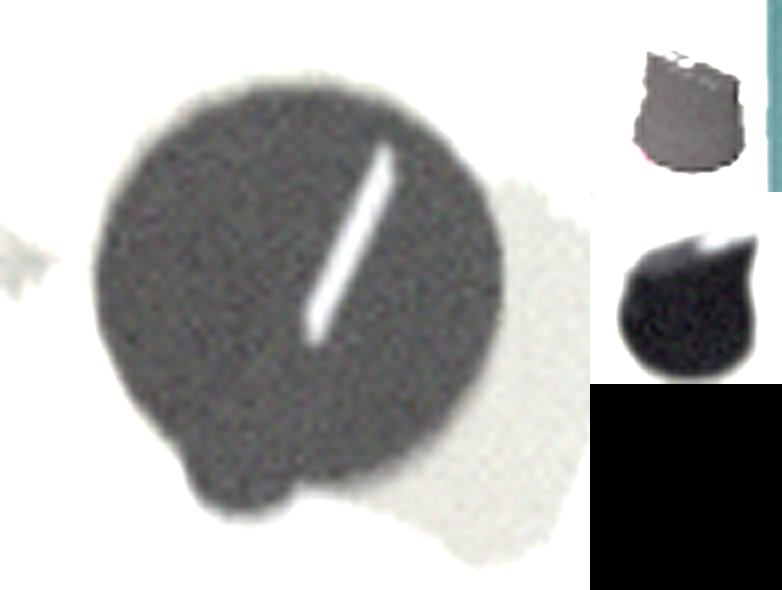

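The crop shows the knob's white line from (279,183) to (288,158), with the nose at the upper (far) end. The rounded tail is at about (271,204).

Run:
```python
from h import *
w=load("w1");s=load("s1");e=load("e1")
g=cv2.cvtColor(w["pixels"],cv2.COLOR_BGR2GRAY)
m=np.zeros_like(g);m[155:187,275:293]=g[155:187,275:293]>75
ys,xs=np.nonzero(m);k,l,st,ce=cv2.connectedComponentsWithStats(m);print(st.tolist())
r=cv2.fitLine(np.c_[xs,ys].astype(np.float32),cv2.DIST_L2,0,.01,.01).ravel();print(r)
t=(np.c_[xs,ys]-r[2:])@r[:2]
p=[onplane(w,r[2:]+r[:2]*q,[0,0,.05]) for q in (t.min(),t.max())]
print(p,np.degrees(np.arctan2(*(p[0]-p[1])[1::-1])) , np.linalg.norm(p[0]-p[1]))
# skirt circle: contour points upper side, plane .024
b=(g<70).astype(np.uint8);c=max(cv2.findContours(b[145:210,245:310],0,1)[0],key=cv2.contourArea)[:,0]+[245,145]
for z,sel in ((.024,c),(0.,c)):
    q=np.array([onplane(w,x,[0,0,z])[:2] for x in sel if x[1]<185])
    A=np.c_[2*q,np.ones(len(q))];so=np.linalg.lstsq(A,(q**2).sum(1),rcond=None)[0];print(z,so[:2],np.sqrt(so[2]+so[:2]@so[:2]))
print(tri((s,(346.2,179.2)),(e,(316.3,317.3)),(w,(276.6,175))))
```

```text
[[0, 0, 560, 420, 235127], [278, 159, 11, 24, 73]]
[  0.40225103  -0.91552943 283.35617    170.15068   ]
[array([ 0.48604568, -0.32974931,  0.05      ]), array([ 0.5128708 , -0.33176071,  0.05      ])] 175.71187346143174 0.026900420423610436
0.024 [ 0.48655522 -0.32818888] 0.02955164431096251
0.0 [ 0.48177512 -0.32988903] 0.03157639631467909
(array([ 0.48308251, -0.33136377,  0.01160208]), [np.float64(0.002832376054433425), np.float64(0.0016831527556279426), np.float64(0.003599872337117339)])
```

Next I'll rotate to the flipped yaw, which keeps joint 6 within range for the placing, while moving to look at the winder.

```bash
python3 -m handwheel '[[[0.003,0.016,0.002,0,0,7.1],[0.003,0.016,0.002,0,0,7.1],[0.003,0.016,0.002,0,0,7.1],[0.003,0.016,0.002,0,0,7.1],[0.003,0.016,0.002,0,0,7.1],[0.003,0.016,0.002,0,0,7.1],[0.003,0.016,0.002,0,0,7.1],[0.003,0.016,0.002,0,0,7.1],[0.003,0.016,0.002,0,0,7.1],[0.003,0.016,0.002,0,0,7.1]]]' >/dev/null
python3 -m handwheel '[[[0.003,0.016,0.002,0,0,7.1],[0.003,0.016,0.002,0,0,7.1],[0.003,0.016,0.002,0,0,7.1],[0.003,0.016,0.002,0,0,7.1],[0.003,0.016,0.002,0,0,7.1],[0.003,0.016,0.002,0,0,7.1],[0.003,0.016,0.002,0,0,7.1],[0.003,0.016,0.002,0,0,7.1],[0.003,0.016,0.002,0,0,7.1],[0.003,0.016,0.002,0,0,7.1]]]' >/dev/null
python3 -m handwheel '[[[0.003,0.016,0.002,0,0,7.1],[0.003,0.016,0.002,0,0,7.1],[0,0,0,0,0,0]]]'
python3 - <<'E'
from h import *
w=grab("wrist","w2");s=grab("scene","s2");e=grab("side","e2")
print(telemetry.state()["joints"].round(1), w["pose"].round(3).tolist(),proj(w,[.594,.016,.106]))
u,v=proj(w,[.594,.016,.106]).astype(int)
cv2.imwrite("pics/w2.png",w["pixels"])
E
python3 -m handwheel '[[[0,0.02,-0.02,0,0,0],[0,0.02,-0.02,0,0,0],[0,0,-0.01,0,0,0],[0,0,0,0,0,0]]]'
python3 -c "
from h import *
grab('wrist','w3')"
```

```text
time: 3.05
tcp_pos: [0.5464, 0.0215, 0.3005]
tool_rot: [180.0, 0.0, 175.6]
wrist_force: [0.2, 0.4, 0.9]
opening: 0.0852
gripper_force: 0.0
[-6.5 16.8  6.4 79.7 -0.  -1.4] [[0.078, 0.948, 0.31, 0.467], [0.997, -0.074, -0.025, 0.029], [-0.0, 0.311, -0.951, 0.419], [0.0, 0.0, 0.0, 1.0]] [274.07703153 229.55787689]
time: 3.53
tcp_pos: [0.5454, 0.06, 0.2482]
tool_rot: [-180.0, -0.2, 175.0]
wrist_force: [-0.1, -0.2, 0.3]
opening: 0.0857
gripper_force: 0.0
```

View pics/w2.png

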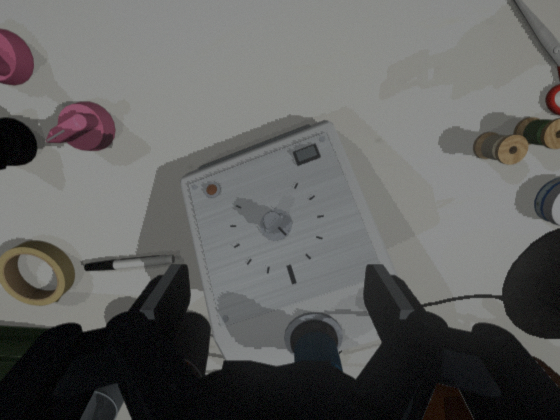

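The wrist view shows the shaft at (277,220), its collar line near (285,231) to lower right, and the long mark at (292,274). The small ticks lie on the arc, so the shaft angle is about +0.5 rad. I'll zoom both wrist views to measure it.

Run:
```python
from h import *
w=load("w2");x=load("w3")
u,v=proj(x,[.597,.012,.106]).astype(int);print(u,v)
f=lambda im:cv2.convertScaleAbs(im,alpha=1.5)
a=crop(w,227,185,100,100,4);b=crop(x,u-50,v-35,100,100,4)
cv2.imwrite("pics/c3.png",f(np.hstack([a,b])))
```

```text
230 258
```

View pics/c3.png

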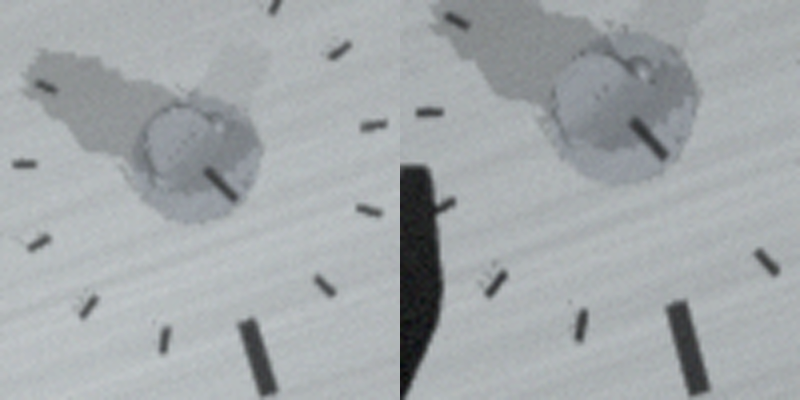

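```bash
cat > m.py <<'E'
from h import *
w=load("w2");x=load("w3")
def comps(d,r,th=85):
    g=cv2.cvtColor(d["pixels"],cv2.COLOR_BGR2GRAY);m=np.zeros_like(g);X,Y,W,H=r
    m[Y:Y+H,X:X+W]=g[Y:Y+H,X:X+W]<th
    k,l,st,ce=cv2.connectedComponentsWithStats(m)
    return [(ce[i],st[i,4],np.argwhere(l==i)[:,::-1]) for i in range(1,k) if 8<st[i,4]<250]
A=comps(w,(220,175,115,115));B=comps(x,(165,205,150,135))
p0=np.array([.597,.014,.103]);yaw=np.radians(15);n=np.array([-np.sin(.611)*np.cos(yaw),-np.sin(.611)*np.sin(yaw),np.cos(.611)])
P=[]
for c,a,pts in A:
    q=proj(x,onplane(w,c,p0,n));j=min(range(len(B)),key=lambda j:np.hypot(*(B[j][0]-q)))
    d=np.hypot(*(B[j][0]-q))
    if d<9:
        p,r=tri((w,c),(x,B[j][0]));P.append((p,a,c,pts,B[j]));print(c.round(1),a,B[j][0].round(1),B[j][1],round(d,1),p.round(4),round(r[0]*1e3,2))
big=max(P,key=lambda t:t[1])
R=[t for t in P if t is not big and np.linalg.norm(t[0]-p0)>.035]
Q=np.array([t[0] for t in R]+[big[0]]);c=Q.mean(0);nn=np.linalg.svd(Q-c)[2][2];nn*=np.sign(nn[2])
print("plane n",nn,"tilt",np.degrees(np.arccos(nn[2])),"yaw",np.degrees(np.arctan2(-nn[1],-nn[0])),"rms",np.std((Q-c)@nn))
# axis direction of the long mark from its own pixels on the fitted plane
E
python3 m.py
```

```text
[311.3 197.4] 12 [277.1 217.5] 17 1.0 [0.5629 0.0598 0.0966] 0.03
[238.3 206.3] 14 [193.9 227.8] 23 1.5 [ 0.5695 -0.0234  0.0878] 0.05
[320. 216.] 13 [286.4 239.8] 20 1.1 [0.5803 0.0669 0.1105] 0.0
[232.7 225.5] 11 [187.  250.5] 14 1.4 [ 0.5886 -0.0307  0.0982] 0.03
[318.7 237.1] 11 [284.6 265.4] 20 1.3 [0.5995 0.0633 0.123 ] 0.17
[308.1 256.3] 11 [271.5 288. ] 21 1.4 [0.6162 0.0502 0.1323] 0.08
[248.8 261.2] 10 [203.5 293.6] 17 1.9 [ 0.6208 -0.0134  0.1255] 0.07
[291.  274.2] 93 [251.5 309.7] 142 1.5 [0.632  0.031  0.1392] 0.02
[267.7 269.5] 12 [224.9 303.4] 19 1.3 [0.6289 0.0065 0.1315] 0.05
plane n [-0.5581822  -0.14188488  0.81749698] tilt 35.164988579827565 yaw 14.26201994091648 rms 0.0006750968587505937
```

```bash
cat >> m.py <<'E'
pts=big[3];pw=np.array([onplane(w,q,c,nn) for q in pts]);pb=np.array([onplane(x,q,c,nn) for q in big[4][2]])
for z in (pw,pb):
    l=cv2.fitLine(z.astype(np.float32),cv2.DIST_L2,0,.01,.01).ravel();d=l[:3]*np.sign(l[0]);h=np.array([nn[1],-nn[0],0]);print("mark dir",d,"ctr",l[3:],"shaft from mark",l[3:]-.056*d)
# fixed tilt 35: best yaw from mark dir: ux=cos35*(cos,sin)+sin35 z
up=lambda y:np.array([np.cos(.6109)*np.cos(y),np.cos(.6109)*np.sin(y),np.sin(.6109)])
S=np.array([t[0] for t in R]);y=np.radians(14.5);U=up(y);N=np.array([-np.sin(.6109)*np.cos(y),-np.sin(.6109)*np.sin(y),np.cos(.6109)]);V=np.cross(N,U)
q=np.c_[(S-c)@U,(S-c)@V];so=np.linalg.lstsq(np.c_[2*q,np.ones(len(q))],(q**2).sum(1),rcond=None)[0]
print("tick circle",c+U*so[0]+V*so[1],"r",np.sqrt(so[2]+so[:2]@so[:2]), "mark rel", (big[0]-c-U*so[0]-V*so[1])@U,(big[0]-c-U*so[0]-V*so[1])@V)
ctr=c+U*so[0]+V*so[1]
# collar line ends, collar top 3mm
for d,a,b in ((w,(227+205/4,185+168/4),(227+236/4,185+201/4)),(x,(180+232/4,223+120/4),(180+266/4,223+158/4))):
    A_,B_=[onplane(d,t,ctr+N*.003,N)-ctr-N*.003 for t in (a,b)]
    L=B_-A_;print("line in panel (u,v mm)",[(round(1e3*k@U,1),round(1e3*k@V,1)) for k in (A_,B_)],"dir",np.arctan2(L@V,L@U),"ctr->end",np.arctan2(B_@V,B_@U))
for d,a,r in ((w,(227+198/4,185+158/4),0),(x,(180+226/4,223+108/4),0)):
    k=onplane(d,a,ctr+N*.003,N)-ctr;print("collar ctr",1e3*k@U,1e3*k@V)
for d,a in ((w,(227+180/4,185+143/4)),(x,(180+195/4,223+90/4))):
    k=onplane(d,a,ctr+N*.0225,N)-ctr;print("shaft end",1e3*k@U,1e3*k@V)
E
python3 m.py|tail -12
```

```text
[291.  274.2] 93 [251.5 309.7] 142 1.5 [0.632  0.031  0.1392] 0.02
[267.7 269.5] 12 [224.9 303.4] 19 1.3 [0.6289 0.0065 0.1315] 0.05
plane n [-0.5581822  -0.14188488  0.81749698] tilt 35.164988579827565 yaw 14.26201994091648 rms 0.0006750968587505937
mark dir [0.7890186  0.22237276 0.57271296] ctr [0.63192636 0.03097772 0.13925809] shaft from mark [0.5877413  0.01852484 0.10718616]
mark dir [0.7845037  0.2375006  0.57284147] ctr [0.6319288  0.03101106 0.13926555] shaft from mark [0.5879966  0.01771102 0.10718643]
tick circle [0.58772804 0.01823715 0.10691813] r 0.04946950269407731 mark rel 0.056250271120817125 0.001261086420457093
line in panel (u,v mm) [(np.float64(4.4), np.float64(2.4)), (np.float64(15.7), np.float64(8.0))] dir 0.4596555122359234 ctr->end 0.46960131191802107
line in panel (u,v mm) [(np.float64(4.6), np.float64(2.5)), (np.float64(15.4), np.float64(8.1))] dir 0.4781424994650454 ctr->end 0.4827048349266208
collar ctr 1.1307789417702496 1.2868432792281372
collar ctr 1.4071591333075406 1.7390017859293188
shaft end 1.0117123948686277 0.26305594325657494
shaft end -0.11320505711069728 1.5059661541703624
```

Panel tilt comes out at 35.2° (matches the text), winder yaw about 15.8° and the shaft foot near (0.588, 0.0185, 0.107). The shaft angle is about 0.45. Now back to the knob.

```bash
python3 -m handwheel '[[[-0.006,-0.039,0,0,0,0],[-0.006,-0.039,0,0,0,0],[-0.006,-0.039,0,0,0,0],[-0.006,-0.039,0,0,0,0],[-0.006,-0.039,0,0,0,0],[-0.006,-0.039,0,0,0,0],[-0.006,-0.039,0,0,0,0],[-0.006,-0.039,-0.03,0,0,0],[-0.006,-0.039,-0.03,0,0,0],[-0.006,-0.039,-0.03,0,0,0]]]' >/dev/null
python3 -m handwheel '[[[0,0,0,0,0,0],[0,0,0,0,0,0]]]'
cat > k.py <<'E'
from h import *
import sys
w=grab("wrist",sys.argv[1]);g=cv2.cvtColor(w["pixels"],cv2.COLOR_BGR2GRAY)
u=proj(w,[.484,-.33,.03]);m=np.zeros_like(g);a,b=(u-60).astype(int).clip(0);m[b:b+120,a:a+120]=g[b:b+120,a:a+120]<70
c=max(cv2.findContours(m,0,1)[0],key=lambda c:cv2.contourArea(c));ins=cv2.drawContours(np.zeros_like(g),[c],-1,1,-1)
ins=cv2.erode(ins,np.ones((5,5)));l=((g>85)&(ins>0)).astype(np.uint8);pt=np.argwhere(l)[:,::-1]
print("proj",u,"blob",cv2.boundingRect(c),"line px",len(pt),pt.min(0),pt.max(0))
r=cv2.fitLine(pt.astype(np.float32),cv2.DIST_L2,0,.01,.01).ravel();t=(pt-r[2:])@r[:2]
p=[onplane(w,r[2:]+r[:2]*q,[0,0,.05]) for q in (t.min(),t.max())];p.sort(key=lambda q:-q[0]);d=p[0]-p[1]
print("nose end",p[0],"inner",p[1],"yaw",np.degrees(np.arctan2(d[1],d[0])),"len",np.linalg.norm(d))
cv2.imwrite(f"pics/{sys.argv[1]}.png",w["pixels"])
if len(sys.argv)>2:
    z=load(sys.argv[2]);print("tip tri",tri((w,proj(w,p[0])),(z,(288.2,158.6))))
E
python3 k.py w4 w1
```

```text
time: 4.58
tcp_pos: [0.488, -0.3131, 0.1742]
tool_rot: [180.0, -0.1, 174.9]
wrist_force: [0.1, 0.4, 0.8]
opening: 0.0852
gripper_force: 0.0
proj [256.36525736 199.18426517] blob (225, 158, 66, 81) line px 61 [254 208] [256 235]
nose end [ 0.51034283 -0.33285888  0.05      ] inner [ 0.48579469 -0.33065147  0.05      ] yaw -5.138302529341602 len 0.02464719156957215
tip tri (array([ 0.51260548, -0.33275737,  0.04462121]), [np.float64(0.0007183255808261542), np.float64(0.0007183255808262127)])
```

Run:
```python
from h import *
for f in ("w1","w4"):
    w=load(f);g=cv2.cvtColor(w["pixels"],cv2.COLOR_BGR2GRAY);u=proj(w,[.484,-.33,.02])
    a,b=(u-50).astype(int);c=max(cv2.findContours((g[b:b+100,a:a+100]<75).astype(np.uint8),0,1)[0],key=cv2.contourArea)[:,0]+[a,b]
    P=np.array([onplane(w,q,[0,0,0.0])[:2] for q in c]);cam=w["pose"][:2,3];ax=np.array([.484,-.331])
    d=cam-ax;d/=np.linalg.norm(d)
    sel=P[((P-ax)@d)>.55*np.linalg.norm(P-ax,axis=1)]
    # near-side rim on worktop, radius 32 mm known (check free radius)
    from scipy.optimize import least_squares
    r=least_squares(lambda z:np.hypot(*(sel-z).T)-.032,ax).x
    A=np.c_[2*sel,np.ones(len(sel))];so=np.linalg.lstsq(A,(sel**2).sum(1),rcond=None)[0]
    print(f,r,"free",so[:2],np.sqrt(so[2]+so[:2]@so[:2]),len(sel))
print(telemetry.state()["tcp_pos"])
```

```text
w1 [ 0.48155624 -0.32975093] free [ 0.48140458 -0.32980396] 0.03215018995677498 44
w4 [ 0.48296854 -0.33070145] free [ 0.4829913  -0.33071101] 0.032024955815808644 59
[ 0.48882531 -0.31209496  0.17523847]
```

```bash
python3 -m handwheel '[[[-0.0055,-0.018,0,0,0,0],[0,0,-0.03,0,0,0],[0,0,-0.03,0,0,0],[0,0,-0.03,0,0,0],[0,0,-0.015,0,0,0],[0,0,0,0,0,0],[0,0,0,0,0,0]]]'
python3 - <<'E'
from h import *
p=[]
for i in range(6): w=grab("wrist"); p.append(np.r_[telemetry.state()["tcp_pos"],telemetry.state()["tool_rot"]%360])
print(np.mean(p,0).round(4),np.std(p,0).round(4))
E
```

```text
time: 5.22
tcp_pos: [0.4844, -0.3286, 0.0709]
tool_rot: [-180.0, 0.0, 175.2]
wrist_force: [-0.4, 0.4, -0.1]
opening: 0.0855
gripper_force: 0.0
[ 4.847000e-01 -3.293000e-01  7.140000e-02  1.800872e+02  1.142000e-01
  1.751645e+02] [0.0002 0.0001 0.0003 0.0151 0.0199 0.0066]
```

```bash
python3 -m handwheel '[[[-0.002,-0.001,-0.01,0,0,0],[0,0,-0.009,0,0,0],[0,0,0,0,0,0]]]'
python3 -m handwheel '[[[0,0,0,0,0,0],[0,0,0,0,0,0],[0,0,0,0,0,0],[0,0,0,0,0,0],[0,0,0,0,0,0],[0,0,0,0,0,0],[0,0,0,0,0,0],[0,0,0,0,0,0],[0,0,0,0,0,0],[0,0,0,0,0,0]]]' 1
python3 - <<'E'
from h import *
p=[]
for i in range(6): w=grab("wrist","w5"); p.append(np.r_[telemetry.state()["tcp_pos"],telemetry.state()["tool_rot"]%360])
print(np.mean(p,0).round(4)); cv2.imwrite("pics/w5.png",w["pixels"])
E
```

```text
time: 5.77
tcp_pos: [0.4813, -0.3295, 0.0494]
tool_rot: [179.9, -0.1, 175.1]
wrist_force: [0.7, 0.7, -0.3]
opening: 0.0859
gripper_force: 0.0
time: 6.6
tcp_pos: [0.482, -0.33, 0.051]
tool_rot: [-180.0, 0.0, 175.2]
wrist_force: [-0.6, 0.3, 6.0]
opening: 0.0171
gripper_force: 58.6
[ 4.821000e-01 -3.300000e-01  5.100000e-02  1.800214e+02  2.980000e-02
  1.751549e+02]
```

```bash
cat > t.py <<'E'
from h import *
from scipy.spatial.transform import Rotation as Ro
import sys
foot=np.array([.5878,.0186,.107]);yw=np.radians(15.8);th=float(sys.argv[1]);off=float(sys.argv[2])
ti=np.radians(35)
N=np.array([-np.sin(ti)*np.cos(yw),-np.sin(ti)*np.sin(yw),np.cos(ti)]);U=np.array([np.cos(ti)*np.cos(yw),np.cos(ti)*np.sin(yw),np.sin(ti)]);V=np.cross(N,U)
kx=U*np.cos(th)+V*np.sin(th);R=np.c_[-kx,np.cross(-N,-kx),-N]
T=foot+N*(.003+.051+off)-.0007*kx
p=[];q=[]
for i in range(5): grab("wrist");s=telemetry.state();p.append(s["tcp_pos"]);q.append(Ro.from_euler("xyz",s["tool_rot"],degrees=True).as_matrix())
p=np.mean(p,0);C=Ro.from_matrix(np.mean(q,0))
rv=(Ro.from_matrix(R)*C.inv()).as_rotvec(degrees=True)
d=T-p
print("t",s["time"],"now",p.round(4),"target",T.round(4),"shift",d.round(4),"rotvec",rv.round(2),np.linalg.norm(rv).round(2))
print("in panel u,v,n mm",(1e3*np.array([-d@U,-d@V,-d@N])).round(2),"N",N.round(4),"U",U.round(4),"V",V.round(4),"F",s["wrist_force"].round(1),"FN",(s["wrist_force"]@N).round(1),"M",s["moment"].round(2),"open",s["opening"].round(4),"j",s["joints"].round(0))
E
python3 -m handwheel '[[[0,0,0.03,0,0,0],[0,0,0.03,0,0,0],[0,0,0.04,0,0,0],[0,0,0.04,0,0,0],[0,0,0.03,0,0,0],[0,0,0,0,0,0]]]'; python3 t.py 0.45 0.035
```

```text
time: 7.4
tcp_pos: [0.4833, -0.3311, 0.2265]
tool_rot: [-179.7, 0.4, 175.2]
wrist_force: [0.9, -0.3, -1.1]
opening: 0.0168
gripper_force: 59.2
t 7.65 now [ 0.4819 -0.3299  0.2205] target [0.5383 0.0043 0.1795] shift [ 0.0564  0.3342 -0.041 ] rotvec [ -4.63 -35.64  44.95] 57.55Traceback (most recent call last):
  File "t.py", line 15, in <module>
    print("in panel u,v,n mm",(1e3*np.array([-d@U,-d@V,-d@N])).round(2),"N",N.round(4),"U",U.round(4),"V",V.round(4),"F",s["wrist_force"].round(1),"FN",(s["wrist_force"]@N).round(1),"M",s["moment"].round(2),"open",s["opening"].round(4),"j",s["joints"].round(0))
                                                                                                                                                                                                                      ^^^^^^^^^^^^^^^^^^
AttributeError: 'float' object has no attribute 'round'
```

```bash
sed -i 's/(s\["wrist_force"\]@N).round(1)/round(float(s["wrist_force"]@N),1)/; s/s\["opening"\].round(4)/s["opening"]/' t.py; python3 -m handwheel '[[[0.004,0.033,0,-0.46,-3.56,4.5],[0.004,0.033,0,-0.46,-3.56,4.5],[0.004,0.033,0,-0.46,-3.56,4.5],[0.004,0.033,0,-0.46,-3.56,4.5],[0.004,0.033,0,-0.46,-3.56,4.5],[0.004,0.033,0,-0.46,-3.56,4.5],[0.004,0.033,0,-0.46,-3.56,4.5],[0.004,0.033,0,-0.46,-3.56,4.5],[0.004,0.033,0,-0.46,-3.56,4.5],[0.004,0.033,0,-0.46,-3.56,4.5]]]' >/dev/null;python3 -m handwheel '[[[0,0,0,0,0,0],[0,0,0,0,0,0]]]'; python3 t.py 0.45 0.035
```

```text
time: 8.65
tcp_pos: [0.5204, 0.0015, 0.2191]
tool_rot: [-163.3, 31.0, -133.6]
wrist_force: [0.0, -1.3, -2.0]
opening: 0.0171
gripper_force: 59.4
t 8.9 now [ 5.219e-01 -4.000e-04  2.202e-01] target [0.5383 0.0043 0.1795] shift [ 0.0164  0.0047 -0.0406] rotvec [-0.   -0.14  0.01] 0.14
in panel u,v,n mm [ 9.35 -0.07 43.07] N [-0.5519 -0.1562  0.8192] U [0.7882 0.223  0.5736] V [-0.2723  0.9622  0.    ] F [ 0.3 -0.6 -2.3] FN -1.9 M [-0.2   0.67  0.03] open 0.016707463576127273 j [-19.  -2. -40.  22.  19. -55.]
```

```bash
python3 -m handwheel '[[[0.008,0.0025,-0.02,0,0,0],[0.008,0.002,-0.02,0,0,0],[0,0,0,0,0,0],[0,0,0,0,0,0]]]' >/dev/null; python3 t.py 0.45 0.035
python3 - <<'E'
from h import *
w=grab("wrist","w6");s=grab("scene","s6");e=grab("side","e6")
f=cv2.convertScaleAbs
a=np.hstack([crop(s,215,150,80,80,4.99),crop(e,245,145,80,80,4.99)])
b=cv2.resize(w["pixels"][130:330,130:430],None,fx=1.32,fy=1.32)
a=a[:, :800];b=np.pad(b,((0,0),(0,max(0,a.shape[1]-b.shape[1])),(0,0)))[:200]
cv2.imwrite("pics/c6.png",f(np.vstack([a,cv2.resize(w["pixels"],(266,200)) if 0 else b[:, :a.shape[1]]])[:600],alpha=1.3))
E
```

```text
t 9.4833 now [0.5381 0.0042 0.1815] target [0.5383 0.0043 0.1795] shift [ 0.0002  0.0001 -0.002 ] rotvec [ 0.01 -0.02 -0.03] 0.04
in panel u,v,n mm [ 0.98 -0.02  1.75] N [-0.5519 -0.1562  0.8192] U [0.7882 0.223  0.5736] V [-0.2723  0.9622  0.    ] F [ 0.  -0.5 -1.6] FN -1.3 M [-0.2   0.65  0.01] open 0.016876099793214954 j [-17.   2. -43.  15.  18. -54.]
```

View pics/c6.png

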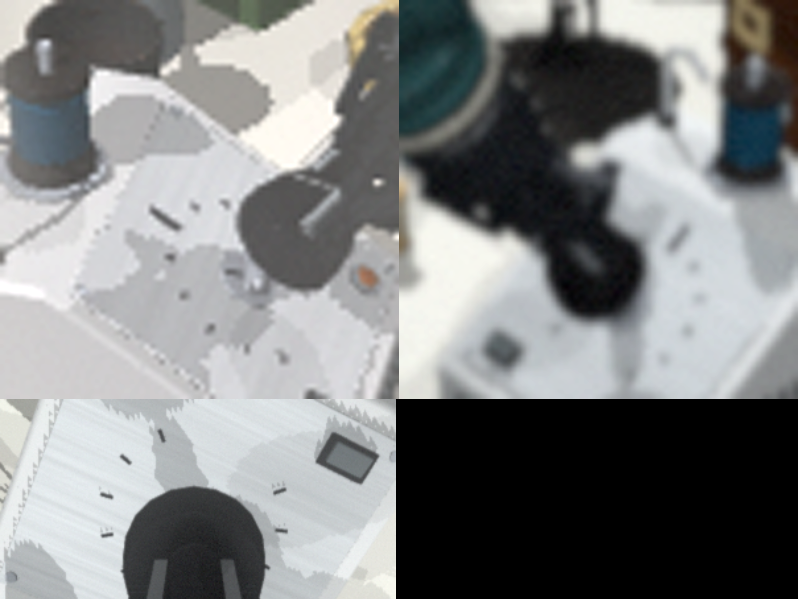

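The views show the knob in the jaws just above the shaft, nose toward the collar line (up-left of the mark), and nothing in the way. I'll advance along the shaft axis.

```bash
python3 -m handwheel '[[[0.004,0.001,-0.008,0,0,0],[0.004,0.001,-0.006,0,0,0],[0,0,0,0,0,0],[0,0,0,0,0,0]]]' >/dev/null; python3 t.py 0.45 0.02
```

```text
t 10.2167 now [0.5459 0.0066 0.1668] target [0.5465 0.0066 0.1673] shift [ 0.0007 -0.      0.0004] rotvec [ 0.   -0.05 -0.06] 0.08
in panel u,v,n mm [-0.79  0.2   0.01] N [-0.5519 -0.1562  0.8192] U [0.7882 0.223  0.5736] V [-0.2723  0.9622  0.    ] F [-0.1 -0.5 -1. ] FN -0.7 M [-0.24  0.65  0.01] open 0.01698504859516784 j [-16.   4. -44.  12.  18. -53.]
```

```bash
python3 -m handwheel '[[[0.0007,0,0.0005,0,0,0],[0.0022,0.0006,-0.0033,0,0,0],[0,0,0,0,0,0],[0,0,0,0,0,0]]]' >/dev/null; python3 t.py 0.45 0.016
```

```text
t 10.8 now [0.5487 0.0072 0.1638] target [0.5488 0.0072 0.164 ] shift [0.     0.     0.0002] rotvec [-0.   -0.07 -0.06] 0.09
in panel u,v,n mm [-0.14 -0.01 -0.18] N [-0.5519 -0.1562  0.8192] U [0.7882 0.223  0.5736] V [-0.2723  0.9622  0.    ] F [-0.5  0.2 -1.7] FN -1.2 M [-0.17  0.65 -0.06] open 0.017120661862033357 j [-16.   4. -44.  11.  18. -53.]
```

Already 3.5 mm past the shaft's end with no force, so it is entering. I'll continue.

```bash
python3 -m handwheel '[[[0.0014,0.0004,-0.002,0,0,0],[0.0014,0.0004,-0.002,0,0,0],[0,0,0,0,0,0],[0,0,0,0,0,0]]]' >/dev/null; python3 t.py 0.45 0.011
```

```text
t 11.3833 now [0.5516 0.008  0.1598] target [0.5515 0.008  0.1599] shift [-0.0001 -0.      0.0001] rotvec [-0.   -0.06 -0.06] 0.08
in panel u,v,n mm [ 0.01 -0.01 -0.1 ] N [-0.5519 -0.1562  0.8192] U [0.7882 0.223  0.5736] V [-0.2723  0.9622  0.    ] F [-0.2 -0.4 -1.3] FN -0.9 M [-0.22  0.66 -0.04] open 0.016716436750029425 j [-16.   5. -44.  10.  18. -53.]
```

Clean so far. Next is the push over the balls, about 8 mm.

```bash
python3 -m handwheel '[[[0.0011,0.0003,-0.0016,0,0,0],[0.0011,0.0003,-0.0016,0,0,0],[0,0,0,0,0,0]]]'; python3 t.py 0.45 0.007;python3 -m handwheel '[[[0.0011,0.0003,-0.0016,0,0,0],[0.0011,0.0003,-0.0016,0,0,0],[0,0,0,0,0,0]]]'; python3 t.py 0.45 0.003
```

```text
time: 11.63
tcp_pos: [0.5541, 0.0084, 0.1566]
tool_rot: [-163.1, 31.1, -133.6]
wrist_force: [-2.1, -1.8, 3.1]
opening: 0.0169
gripper_force: 60.1
t 11.8833 now [0.554  0.0084 0.1568] target [0.5537 0.0086 0.1566] shift [-0.0003  0.0002 -0.0002] rotvec [ 0.02 -0.04 -0.04] 0.06
in panel u,v,n mm [ 0.26 -0.29  0.02] N [-0.5519 -0.1562  0.8192] U [0.7882 0.223  0.5736] V [-0.2723  0.9622  0.    ] F [-1.9 -2.6  1.9] FN 3.0 M [-0.68  0.43 -0.36] open 0.016731288169928134 j [-16.   5. -44.  10.  18. -53.]
time: 12.13
tcp_pos: [0.5562, 0.0092, 0.1533]
tool_rot: [-163.1, 31.1, -133.6]
wrist_force: [2.2, -2.8, -2.8]
opening: 0.0168
gripper_force: 59.2
t 12.3833 now [0.556  0.0091 0.1533] target [0.5559 0.0093 0.1533] shift [-0.0001  0.0001  0.    ] rotvec [ 0.01 -0.07 -0.05] 0.09
in panel u,v,n mm [ 0.03 -0.17 -0.08] N [-0.5519 -0.1562  0.8192] U [0.7882 0.223  0.5736] V [-0.2723  0.9622  0.    ] F [ 3.5 -2.  -4.4] FN -5.2 M [-0.81  0.29 -0.46] open 0.016914899732585684 j [-16.   6. -44.   9.  17. -53.]
```

```bash
python3 -m handwheel '[[[0.0011,0.0003,-0.0016,0,0,0],[0.0006,0.0002,-0.0008,0,0,0],[0,0,0,0,0,0]]]'; python3 t.py 0.45 0;python3 -m handwheel '[[[0.0006,0.0002,-0.0008,0,0,0],[0,0,0,0,0,0]]]'; python3 t.py 0.45 0
```

```text
time: 12.63
tcp_pos: [0.5578, 0.0096, 0.1507]
tool_rot: [-163.1, 31.0, -133.7]
wrist_force: [5.3, -3.2, -6.5]
opening: 0.0168
gripper_force: 58.8
t 12.8833 now [0.5578 0.0096 0.1508] target [0.5576 0.0097 0.1509] shift [-0.0002  0.0001  0.0001] rotvec [ 0.01 -0.07 -0.04] 0.09
in panel u,v,n mm [ 0.07 -0.16 -0.17] N [-0.5519 -0.1562  0.8192] U [0.7882 0.223  0.5736] V [-0.2723  0.9622  0.    ] F [ 5.4 -2.5 -5.5] FN -7.1 M [-0.91  0.19 -0.55] open 0.016935635088517684 j [-16.   6. -44.   9.  17. -52.]
time: 13.05
tcp_pos: [0.5582, 0.01, 0.15]
tool_rot: [-163.1, 31.1, -133.7]
wrist_force: [1.5, -2.0, -1.6]
opening: 0.0167
gripper_force: 59.6
t 13.3 now [0.5581 0.01   0.15  ] target [0.5576 0.0097 0.1509] shift [-0.0005 -0.0003  0.0008] rotvec [-0.01 -0.08 -0.06] 0.1
in panel u,v,n mm [ 0.01  0.11 -1.03] N [-0.5519 -0.1562  0.8192] U [0.7882 0.223  0.5736] V [-0.2723  0.9622  0.    ] F [ 1.  -1.5 -4.2] FN -3.7 M [-0.54  0.6  -0.29] open 0.01673533965904641 j [-16.   6. -44.   8.  17. -52.]
```

```bash
python3 -m handwheel '[[[0.0006,0.0002,-0.0008,0,0,0],[0,0,0,0,0,0]]]'; python3 t.py 0.45 0;python3 -m handwheel '[[[0.0006,0.0002,-0.0008,0,0,0],[0,0,0,0,0,0]]]'; python3 t.py 0.45 0
```

```text
time: 13.47
tcp_pos: [0.5584, 0.0101, 0.1498]
tool_rot: [-163.1, 31.1, -133.7]
wrist_force: [-15.9, -7.2, 15.3]
opening: 0.017
gripper_force: 63.0
t 13.7167 now [0.5584 0.0101 0.1498] target [0.5576 0.0097 0.1509] shift [-0.0008 -0.0003  0.001 ] rotvec [ 0.01 -0.05 -0.03] 0.06
in panel u,v,n mm [ 0.11  0.09 -1.35] N [-0.5519 -0.1562  0.8192] U [0.7882 0.223  0.5736] V [-0.2723  0.9622  0.    ] F [-15.7  -5.4  14.8] FN 21.6 M [-0.58  1.44 -0.07] open 0.01693642952130664 j [-15.   6. -45.   8.  17. -52.]
time: 13.88
tcp_pos: [0.5586, 0.0102, 0.1497]
tool_rot: [-163.1, 31.1, -133.7]
wrist_force: [-34.6, -9.5, 36.8]
opening: 0.0171
gripper_force: 67.1
t 14.1333 now [0.5586 0.0101 0.1497] target [0.5576 0.0097 0.1509] shift [-0.001  -0.0004  0.0012] rotvec [ 0.03 -0.02 -0.01] 0.04
in panel u,v,n mm [ 0.18  0.13 -1.59] N [-0.5519 -0.1562  0.8192] U [0.7882 0.223  0.5736] V [-0.2723  0.9622  0.    ] F [-34.7  -9.7  35.2] FN 49.5 M [-0.52  2.37  0.09] open 0.016526905318538915 j [-15.   6. -45.   8.  17. -52.]
```

It is seated hard (49 N at a steady depth). I'll ease off, then turn about −N by 25.8°.

```bash
python3 -m handwheel '[[[-0.0009,-0.0003,0.0014,0,0,0],[0,0,0,0,0,0],[0,0,0,0,0,0]]]'; python3 -m handwheel '[[[0,0,0,1.78,0.5,-2.64],[0,0,0,1.78,0.5,-2.64],[0,0,0,1.78,0.5,-2.64],[0,0,0,1.78,0.5,-2.64],[0,0,0,1.78,0.5,-2.64],[0,0,0,1.78,0.5,-2.64],[0,0,0,1.78,0.5,-2.64],[0,0,0,1.78,0.5,-2.64],[0,0,0,0,0,0]]]'; python3 t.py 0 0
```

```text
time: 14.38
tcp_pos: [0.5585, 0.01, 0.15]
tool_rot: [-163.1, 31.1, -133.7]
wrist_force: [-5.7, -4.1, 5.0]
opening: 0.0167
gripper_force: 60.8
time: 15.13
tcp_pos: [0.5586, 0.0102, 0.1501]
tool_rot: [179.8, 35.0, -164.4]
wrist_force: [-6.3, -2.1, 5.6]
opening: 0.0173
gripper_force: 61.0
t 15.3833 now [0.5586 0.0102 0.1501] target [0.5574 0.01   0.1508] shift [-0.0012 -0.0001  0.0007] rotvec [-0.05  0.   -0.06] 0.08
in panel u,v,n mm [ 0.58 -0.18 -1.24] N [-0.5519 -0.1562  0.8192] U [0.7882 0.223  0.5736] V [-0.2723  0.9622  0.    ] F [-5.3 -2.4  6. ] FN 8.2 M [-0.32  0.84 -0.16] open 0.01654057926775305 j [-16.   6. -45.   8.  17. -27.]
```

Turned. Release, retreat along the axis and check.

```bash
python3 -m handwheel '[[[0,0,0,0,0,0],[0,0,0,0,0,0],[0,0,0,0,0,0],[0,0,0,0,0,0],[0,0,0,0,0,0],[0,0,0,0,0,0]]]' 0; python3 -m handwheel '[[[-0.011,-0.003,0.0164,0,0,0],[-0.011,-0.003,0.0164,0,0,0],[-0.011,-0.003,0.0164,0,0,0],[-0.011,-0.003,0.0164,0,0,0],[-0.011,-0.003,0.0164,0,0,0],[-0.011,-0.003,0.0164,0,0,0],[0,0,0,0,0,0],[0,0,0,0,0,0]]]'
python3 - <<'E'
from h import *
w=grab("wrist","w7");s=grab("scene","s7")
a=cv2.resize(w["pixels"],(560,420));b=crop(s,215,150,80,80,2.99)
b=np.pad(b,((0,420-b.shape[0]),(0,0),(0,0)));cv2.imwrite("pics/c7.png",cv2.convertScaleAbs(np.hstack([a,b]),alpha=1.4))
E
```

```text
time: 15.88
tcp_pos: [0.5586, 0.01, 0.15]
tool_rot: [180.0, 35.0, -164.2]
wrist_force: [-0.5, 0.3, 0.1]
opening: 0.0851
gripper_force: 0.0
time: 16.55
tcp_pos: [0.4929, -0.0083, 0.2491]
tool_rot: [-180.0, 35.1, -164.1]
wrist_force: [0.3, 0.0, 0.2]
opening: 0.0854
gripper_force: 0.0
```

View pics/c7.png

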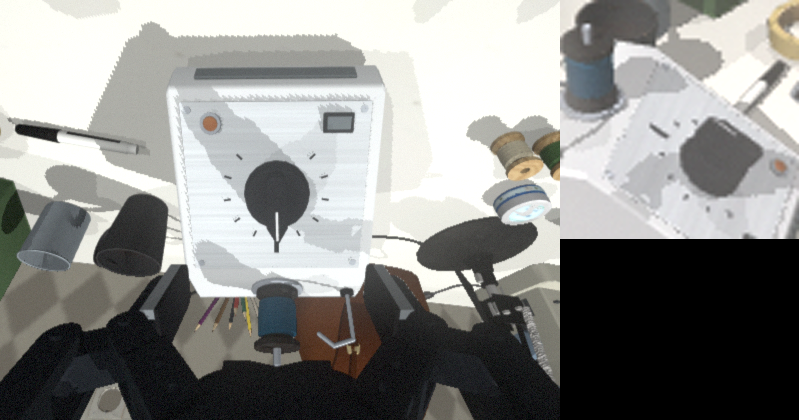

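The wrist view shows the knob seated on the dial, with its white line from (277,212) to (277,240) in line with the long mark at (277,246). The gripper is clear and the bystanders look undisturbed.

```bash
python3 -c "
from workcell import order
print(order.job_done())"
```

```text
the job is handed in; nothing more can be done
None
```

The knob is snapped fully home on the shaft, its nose points at the long mark, and it is released. I handed the job in at about 17 s, but no verdict came back.

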